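Grade the resin tint samples by shade

ROBOT

A 6-joint arm with a two-finger parallel gripper is mounted at the origin on a cart in front of the work surface, level with it; the furniture and walls round the work are solid. World frame = base frame: x ahead of the robot, y to its left, z up, the work surface at z = 0. Lengths are in m, angles in rad, forces in N, time in s.
With the tool pointing down it reaches from about 0.375 to 0.9 m from the base axis. Payload 3.1 kg.
Tool frame: the origin (TCP) lies where the fingers leave the gripper's body, on its centre line; the fingertips stand 73 mm ahead of it and the grasp point (between the pads) lies 54 mm ahead of it; z points along the fingers, y is the line along which they close (so a half turn about z gives the same grasp; the last joint's range is limited). The gripper opens to 85 mm and grips with 20 to 120 N. Pads are 22 mm wide; open, the fingers measure 114 mm over their backs; the gripper's body (76 mm by 85 mm) begins 54 mm behind the grasp point. The pads swing forward as they close: fully open they stand 13 mm farther back than shut.
Start: joints at [1.111, 0.527, 1.433, -0, 1.181, -0.178], TCP at [0.174, 0.6, 0.304] pointing down, gripper open.
Joint ranges: [-3.08, 3.08], [-0.75, 2.2], [0.22, 2.44], [-1.43, 4.57], [0, 2.65], [-2.85, 2.85]. Speed limits (rad/s): [2.79, 2.79, 3.14, 3.14, 3.14, 3.14].

INTERFACE

Orientations are given as a unit quaternion [x, y, z, w].
In Python, from station import manip gives the robot as it stands.
- The arm moves only by the tool step_arm, never from a script. Its argument "moves" is one flat list of numbers, 5 for each row, row after row: the opening, from 0 (shut) to 1 (fully open), then the shift along the world's x, y, z scaled (see below), then the turn about the world's z scaled (see below). In form: [fingers, x, y, z, yaw, fingers, x, y, z, yaw, ...]. A call has 1 to 12 rows; each row is the pose to reach, as a shift and turn from the pose commanded when the call began, turning the shorter way round; what a row does not reach only later rows make up. The controller multiplies each number of a shift by 200 mm and each number of a turn by pi rad. A row lasts 1/8 s, in which the tool goes at most 62.5 mm and 10.7 degrees, less where a joint would pass 70% of its speed; a pose out of reach is approached as far as the arm can. A call with a number of a shift or a turn outside -1 to 1 is refused whole. A call with a gripper value outside its range is refused whole. The fingers move at their own pace and stop on an object; "grip_force" is the grip in N (left out, the last holds). Time passes only in rows, so rows that repeat a pose let the fingers close. It gives the time, the measured TCP pose, the force, the opening and the grip force at its end, in the units of the state.
- manip.sense(): the state, without advancing time (a new reading comes with each control period).
- manip.snapshot(name): name is "scene" or "top"; returns a dict with "color" (384x512x3 uint8, blue, green, red), "z_map" (384x512 float32, m along the optical axis (not along the pixel's ray), 0 where there is no reading), "fovy" (degrees; the focal length in pixels is half the picture's height over the tangent of half this angle, whatever the lens; pixels are square), "cx", "cy" (the principal point, pixels), "R" (3x3) and "t" (3): a world point X has camera coordinates R X + t. Camera axes: x right, y down, z forward; pixel columns grow to the right and rows downward; lengths in m; the calibration is good to about 2 mm. A picture is of the moment at which its call begins.
- manip.sign_off(): hands the job in; it is judged then, once.
The state is a dict: "t": time; "q": joint angles; "qd": joint speeds; "tau": joint torques, N m; "tcp_pos": TCP position; "tool_rot": TCP orientation; "force": force on the tool from outside, world axes, zero at the start; "ft_torque": the same for the moment, N m; "finger_gap": opening from 0.0 (shut) to 1.0 (fully open); "gripper_force": force on a finger pad.
Only numpy, scipy, OpenCV 4.12 (cv2) and the standard library are available. Lean on these libraries where they do the work, as an engineer would, in place of code of your own. Each camera call takes 0.05 s, during which the arm holds its last target. There are 200 camera calls.

TASK

Line up the four cast resin samples by shade on the row of white discs: the darkest on the disc next to the red bar, then each paler one on the next disc, the palest at the far end. Stand each one upright and centred, wholly on its own disc, and leave the mixing cup undisturbed where it is.

Things in the scene. Friction and masses are not known exactly. Their poses are not given: they have to be found in the camera images.
- dark_centre (a point): cast resin tint sample, almost black-brown (the darkest): an upright solid round casting, 43 mm in diameter at the foot, 44 mm at the top, 40 mm tall, 70 g, loose. This point is its centre, 20 mm above its underside; z up along its axis, the slightly darker round patch is its top. Starts standing on the table.
- brown_centre (a point): cast resin tint sample, reddish mid brown (second darkest): an upright solid round casting, 43 mm in diameter at the foot, 44 mm at the top, 40 mm tall, 70 g, loose. This point is its centre, 20 mm above its underside; z up along its axis, the slightly darker round patch is its top. Starts standing on the table.
- honey_centre (a point): cast resin tint sample, golden honey-orange (second palest): an upright solid round casting, 43 mm in diameter at the foot, 44 mm at the top, 40 mm tall, 70 g, loose. This point is its centre, 20 mm above its underside; z up along its axis, the slightly darker round patch is its top. Starts standing on the table.
- straw_centre (a point): cast resin tint sample, pale straw, cream-yellow (the palest): an upright solid round casting, 43 mm in diameter at the foot, 44 mm at the top, 40 mm tall, 70 g, loose. This point is its centre, 20 mm above its underside; z up along its axis, the slightly darker round patch is its top. Starts standing on the table.
- disc_a: flat white round disc no. 1 of 4 in the row, counted along the board's -y direction (from the end on the robot's left); 66 mm in diameter, 4 mm thick, fixed on a wooden board 84 x 420 x 10 mm that lies on the table. The four discs are equal, 88 mm apart centre to centre. Origin at the centre of its underside, 10 mm above the table, so its top is 14 mm above the table; z up, y along the row, x across it.
- disc_b: flat white round disc no. 2 of 4 in the row, counted along the board's -y direction (from the end on the robot's left); 66 mm in diameter, 4 mm thick, fixed on a wooden board 84 x 420 x 10 mm that lies on the table. The four discs are equal, 88 mm apart centre to centre. Origin at the centre of its underside, 10 mm above the table, so its top is 14 mm above the table; z up, y along the row, x across it.
- disc_c: flat white round disc no. 3 of 4 in the row, counted along the board's -y direction (from the end on the robot's left); 66 mm in diameter, 4 mm thick, fixed on a wooden board 84 x 420 x 10 mm that lies on the table. The four discs are equal, 88 mm apart centre to centre. Origin at the centre of its underside, 10 mm above the table, so its top is 14 mm above the table; z up, y along the row, x across it.
- disc_d: flat white round disc no. 4 of 4 in the row, counted along the board's -y direction (from the end on the robot's left); 66 mm in diameter, 4 mm thick, fixed on a wooden board 84 x 420 x 10 mm that lies on the table. The four discs are equal, 88 mm apart centre to centre. Origin at the centre of its underside, 10 mm above the table, so its top is 14 mm above the table; z up, y along the row, x across it.
- red_end: low red bar, 70 mm across the board, 16 mm along the row and 12 mm high, fixed on one end of the same board: it marks the dark end of the row. Its centre is 52 mm beyond the centre of the disc next to it; at the other end is an equal bar of bare aluminium. Which end is red differs from start to start. Origin at the centre of its underside, 10 mm above the table; y along the row.
- cup_centre (a point): bystander: clear plastic mixing cup with cured resin and a wooden stick in it, 66 mm wide at the rim, 62 mm high (85 mm with the stick), standing loose on the table at the right of the work. This point is on its axis 31 mm above its underside, half-way up.
Not all that is in view belongs to the job. There is more than one size of the part that bears honey_centre; the job needs the middle-sized.

How it is judged:
At the end, for the whole second after the job is handed in: From the red bar on, the discs carry the dark, brown, honey and straw sample, each centred within 12 mm of its disc, its centre 30 to 38 mm above the table (34 mm standing on the disc), the right way up, upright within 0.12 rad, and at rest (below 20 mm/s) (((horizontal distance between red_end and disc_a below 0.1 m and horizontal distance between dark_centre and disc_a below 0.012 m and horizontal distance between brown_centre and disc_b below 0.012 m and horizontal distance between honey_centre and disc_c below 0.012 m and horizontal distance between straw_centre and disc_d below 0.012 m) or (horizontal distance between red_end and disc_d below 0.1 m and horizontal distance between dark_centre and disc_d below 0.012 m and horizontal distance between brown_centre and disc_c below 0.012 m and horizontal distance between honey_centre and disc_b below 0.012 m and horizontal distance between straw_centre and disc_a below 0.012 m)) and height (world z) of dark_centre between 0.03 and 0.038 m and angle between each of dark_centre, brown_centre, honey_centre, straw_centre's own z axis and vertical below 0.12 rad and linear speed of each of dark, brown, honey, straw below 0.02 m/s and height (world z) of brown_centre between 0.03 and 0.038 m and height (world z) of honey_centre between 0.03 and 0.038 m and height (world z) of straw_centre between 0.03 and 0.038 m); the robot touches nothing.
It fails at once if the mixing cup is shifted more than 20 mm or knocked over (distance of cup_centre from where it was at the start of the episode above 0.02 m or angle between cup_centre's own z axis and vertical above 0.4 rad).
It also fails if it takes over 88 s, if anything falls off the work surface, if the arm or the gripper's body presses on something with over 40 N, if the wrist force passes 120 N, or if a joint passes its speed limit or range.

## Working session

There is one attempt and no reset: what is moved stays moved. The work goes in short steps, Python scripts to look and compute and a tool call to move; the robot and the scene stay as the last step left them, time stands still between calls to the robot, and variables do not carry over. Pictures are saved under pics/ and viewed, at most 14 in all, crops included, and the job is handed in when it is done.

Besides the shell and the picture viewer there is one more tool, called after "Emit:" by a JSON object that holds its "method" and its "body". step_arm: Moves the arm, as the interface text tells. Its arguments: {"type":"object","properties":{"moves":{"type":"array","items":{"type":"number"}},"grip_force":{"type":"number"}},"required":["moves"]}

```bash
mkdir -p pics; ls
cat > h.py <<'E'
import numpy as np,cv2
from station import manip
def snap(n,save=None):
    s=manip.snapshot(n); 
    if save: cv2.imwrite('pics/'+save,s['color'])
    return s
def f(s): return 192/np.tan(np.radians(s['fovy']/2))
def ray(s,u,v,z):
    R,t=np.array(s['R']),np.array(s['t']); c=-R.T@t
    d=R.T@np.array([(u-s['cx'])/f(s),(v-s['cy'])/f(s),1]); return c+d*(z-c[2])/d[2]
def cloud(s):
    R,t=np.array(s['R']),np.array(s['t']); v,u=np.mgrid[:384,:512]; z=s['z_map']
    P=np.stack([(u-s['cx'])/f(s)*z,(v-s['cy'])/f(s)*z,z],-1)
    return (P-t)@R
E
python3 - <<'E'
from h import *
for n in('top','scene'):
    s=snap(n,n+'0.png'); print(n,s['fovy'],s['cx'],s['cy'],-np.array(s['R']).T@s['t'],(s['z_map']>0).mean())
print(manip.sense())
E
```

```text
pics
top 53.54822275006643 255.56656124705114 193.08909041319978 [ 0.33858912 -0.1571969   0.90064337] 0.9961446126302084
scene 45.42018795853855 255.13549095957248 184.61056689906974 [-0.19021026  0.20427764  0.93372232] 0.9959564208984375
{'t': 0.1, 'q': array([ 1.11050537e+00,  5.28393536e-01,  1.43378704e+00,  9.57440833e-06,
        1.18140293e+00, -1.78501600e-01]), 'qd': array([-0.0017184 , -0.00443116, -0.00029984, -0.00114546,  0.00149188,
       -0.00132149]), 'tau': array([ 1.59905690e-04, -4.43305743e+01, -1.78585517e+01, -1.92447105e-04,
        3.98600227e-03,  1.28828054e-05]), 'tcp_pos': array([0.17353788, 0.59989495, 0.30301474]), 'tool_rot': array([ 1.40430716e-01,  9.90090008e-01, -9.43692532e-04, -3.16760380e-04]), 'force': array([-0.29356449,  1.01312272,  0.7235218 ]), 'ft_torque': array([ 0.00946349,  0.01064383, -0.07198325]), 'gripper_force': 0.0, 'finger_gap': 1.0027214728620686}
```

View pics/top0.png

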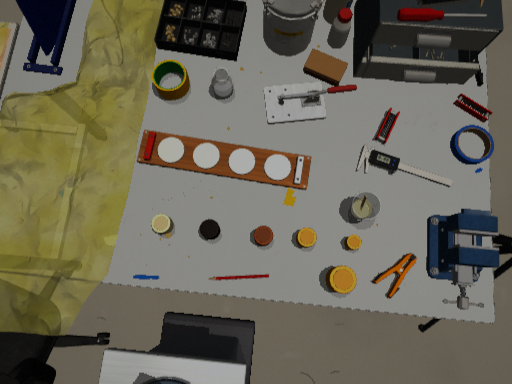

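View pics/scene0.png

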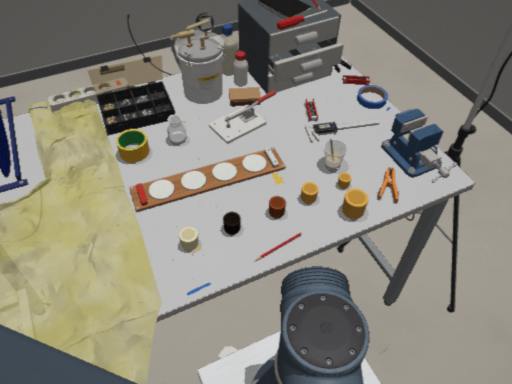

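The top view shows the red bar at (149,146), which is the robot's left, so disc_a. The discs are at (171,149), (206,155), (242,161) and (278,167). The samples are straw (161,224), dark (209,229), brown (263,236) and mid honey (306,237). The honey decoys are at (353,242) and (342,279), and the cup is at (365,207).

Run:
```python
from h import *
s=snap('top'); P=cloud(s); c2=snap('scene'); P2=cloud(c2)
print('table z',np.median(P[250:265,180:240,2]))
hsv=cv2.cvtColor(s['color'],cv2.COLOR_BGR2HSV)
# discs: white pixels near seeds
for n,(u,v) in dict(a=(171,149),b=(206,155),c=(242,161),d=(278,167)).items():
    m=((hsv[...,1]<60)&(hsv[...,2]>130)).astype(np.uint8); w=np.zeros_like(m); cv2.circle(w,(u,v),17,1,-1)
    k=cv2.moments(m*w,True); x,y=k['m10']/k['m00'],k['m01']/k['m00']
    p=ray(s,x,y,.014); print(n,p.round(4),'diam',2*np.sqrt(k['m00']/np.pi)*(.9-.014)/f(s))
def tops(P,n,x0,y0,zmin):
    m=(np.hypot(P[...,0]-x0,P[...,1]-y0)<.04)&(P[...,2]>zmin)
    q=P[m]; zt=np.percentile(q[:,2],80); t=q[q[:,2]>zt-.005]
    (cx,cy),r=cv2.minEnclosingCircle(t[:,:2].astype(np.float32))
    print(n,'ztop',zt.round(4),'xy',t[:,:2].mean(0).round(4),'mec',round(cx,4),round(cy,4),'d',round(2*r,4),m.sum())
for n,(u,v) in dict(straw=(161,224),dark=(209,229),brown=(263,236),honey=(306,237),small=(353,242),large=(342,279),cup=(365,207)).items():
    p=ray(s,u,v,.04)
    for Q in(P,P2): tops(Q,n,p[0],p[1],.02)
```

```text
table z -6.469307784456066e-05
a [0.6217 0.0763 0.014 ] diam 0.060826216968819215
b [ 0.6156 -0.0113  0.014 ] diam 0.0605988284459027
c [ 0.6101 -0.0995  0.014 ] diam 0.06110926278306977
d [ 0.6042 -0.1872  0.014 ] diam 0.06144719676659922
straw ztop 0.0412 xy [0.4358 0.0654] mec 0.4355 0.0658 d 0.0444 323
straw ztop 0.0404 xy [0.4343 0.0675] mec 0.4349 0.0673 d 0.0458 298
dark ztop 0.0414 xy [ 0.4342 -0.0454] mec 0.4348 -0.0453 d 0.0444 303
dark ztop 0.0402 xy [ 0.4333 -0.0435] mec 0.4338 -0.0436 d 0.0457 274
brown ztop 0.0415 xy [ 0.432  -0.1689] mec 0.432 -0.1688 d 0.044 301
brown ztop 0.0401 xy [ 0.4314 -0.1669] mec 0.4322 -0.1673 d 0.0458 255
honey ztop 0.0414 xy [ 0.4378 -0.2663] mec 0.4378 -0.2663 d 0.0435 310
honey ztop 0.0399 xy [ 0.4369 -0.265 ] mec 0.4387 -0.2662 d 0.0463 238
small ztop 0.0323 xy [ 0.4387 -0.3757] mec 0.4387 -0.376 d 0.0343 188
small ztop 0.0308 xy [ 0.4382 -0.3739] mec 0.4384 -0.3753 d 0.0363 118
large ztop 0.0558 xy [ 0.3524 -0.3491] mec 0.3526 -0.3494 d 0.0606 656
large ztop 0.0542 xy [ 0.352  -0.3474] mec 0.3543 -0.349 d 0.0631 538
cup ztop 0.0595 xy [ 0.5245 -0.395 ] mec 0.5204 -0.3922 d 0.067 691
cup ztop 0.0582 xy [ 0.5232 -0.3931] mec 0.5199 -0.3918 d 0.0705 485
```

Emit:
{"method": "step_arm", "body": {"moves": [1, 0.85, -1, 0, 0.09, 1, 0.85, -1, 0, 0.09, 1, 0.85, -1, 0, 0.09, 1, 0.85, -1, 0, 0.09, 1, 0.85, -1, 0, 0.09], "grip_force": 40}}

```text
t: 0.82
tcp_pos: [0.3458, 0.3978, 0.3039]
tool_rot: [0.002, 1.0, -0.0, 0.0]
force: [-0.2, 0.1, 1.1]
finger_gap: 1.005
gripper_force: 0.0
```

Emit:
{"method": "step_arm", "body": {"moves": [1, 0.45, -1, 0, 0, 1, 0.45, -1, 0, 0, 1, 0.45, -1, 0, 0, 1, 0.45, -1, 0, 0]}}

```text
t: 1.32
tcp_pos: [0.4346, 0.1987, 0.304]
tool_rot: [0.0, 1.0, 0.0, 0.0]
force: [0.5, 0.4, -1.0]
finger_gap: 0.997
gripper_force: 0.0
```

Emit:
{"method": "step_arm", "body": {"moves": [1, 0, -1, -0.6, 0, 1, 0, -1, -0.6, 0, 1, 0, -1, -0.6, 0, 1, 0, -1, -0.6, 0, 1, 0, -1, -0.6, 0]}}

```text
t: 1.95
tcp_pos: [0.4337, -0.0012, 0.1825]
tool_rot: [0.002, 1.0, 0.0, -0.001]
force: [0.5, -0.0, 0.7]
finger_gap: 1.001
gripper_force: 0.0
```

Emit:
{"method": "step_arm", "body": {"moves": [1, 0, -0.22, 0, 0, 1, 0, -0.22, -0.25, 0, 1, 0, -0.22, -0.5, 0, 1, 0, -0.22, -0.5, 0, 0, 0, -0.22, -0.5, 0, 0, 0, -0.22, -0.5, 0, 0, 0, -0.22, -0.5, 0, 0, 0, -0.22, -0.5, 0, 0, 0, -0.22, -0.5, 0, 0, 0, -0.22, -0.5, 0]}}

```text
t: 3.2
tcp_pos: [0.4349, -0.0437, 0.0865]
tool_rot: [-0.0, 1.0, -0.001, 0.003]
force: [1.1, 3.3, 8.4]
finger_gap: 0.499
gripper_force: 39.9
```

Emit:
{"method": "step_arm", "body": {"moves": [0, 0, 0, 0.2, 0, 0, 0, 0, 0.45, 0, 0, 0.3, 0.2, 0.45, 0, 0, 0.55, 0.35, 0.45, 0, 0, 0.8, 0.5, 0.45, 0, 0, 0.94, 0.6, 0.45, 0, 0, 0.94, 0.6, 0.45, 0, 0, 0.94, 0.6, 0.45, 0]}}

```text
t: 4.2
tcp_pos: [0.6206, 0.0763, 0.1749]
tool_rot: [-0.001, 1.0, -0.0, -0.0]
force: [0.0, 0.6, -0.5]
finger_gap: 0.499
gripper_force: 41.2
```

Run:
```python
from h import *
a=snap('top')['color'];b=snap('scene')['color']
cv2.imwrite('pics/h1.png',np.hstack([cv2.resize(a[90:260,100:330],(400,296)),cv2.resize(b[100:270,110:340],(400,296))]))
```

```text
(no output)
```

View pics/h1.png

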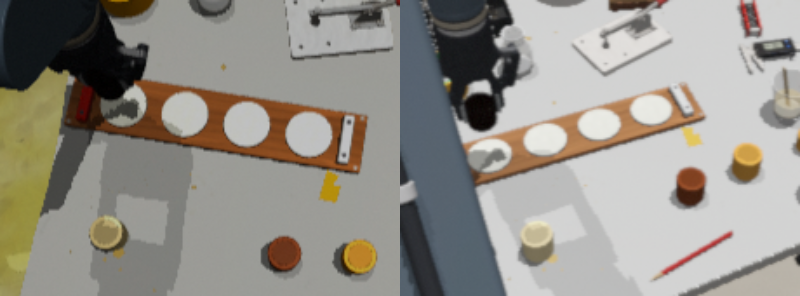

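The view shows the dark sample held between the fingers over disc_a, and the disc is clear. Next I lower it.

Emit:
{"method": "step_arm", "body": {"moves": [0, 0, 0, -0.2, 0, 0, 0, 0, -0.3, 0, 0, 0, 0, -0.34, 0, 0, 0, 0, -0.36, 0, 0, 0, 0, -0.37, 0, 0, 0, 0, -0.37, 0]}}

```text
t: 5.05
tcp_pos: [0.6223, 0.0763, 0.1007]
tool_rot: [-0.001, 1.0, -0.0, 0.001]
force: [0.3, -0.7, -0.1]
finger_gap: 0.5
gripper_force: 41.2
```

Emit:
{"method": "step_arm", "body": {"moves": [0, 0, 0, -0.01, 0, 0, 0, 0, -0.01, 0, 0, 0, 0, -0.01, 0]}}

```text
t: 5.42
tcp_pos: [0.6223, 0.0764, 0.1006]
tool_rot: [-0.001, 1.0, -0.0, 0.001]
force: [-2.8, 0.6, 11.4]
finger_gap: 0.498
gripper_force: 42.4
```

Emit:
{"method": "step_arm", "body": {"moves": [0.68, 0, 0, 0, 0, 0.68, 0, 0, 0, 0, 0.68, 0, 0, 0, 0, 0.68, 0, 0, 0, 0, 0.68, 0, 0, 0.2, 0, 0.68, 0, 0, 0.41, 0, 1, -0.2, -0.2, 0.41, 0, 1, -0.4, -0.4, 0.41, 0, 1, -0.6, -0.6, 0.41, 0, 1, -0.8, -0.8, 0.41, 0, 1, -0.95, -1, 0.41, 0, 1, -0.95, -1, 0.41, 0]}}

```text
t: 6.92
tcp_pos: [0.4302, -0.1258, 0.1799]
tool_rot: [0.002, 1.0, 0.0, -0.001]
force: [0.5, -0.2, -0.0]
finger_gap: 1.003
gripper_force: 0.0
```

Emit:
{"method": "step_arm", "body": {"moves": [1, 0, -0.22, 0, 0, 1, 0, -0.22, -0.25, 0, 1, 0, -0.22, -0.48, 0, 1, 0, -0.22, -0.48, 0, 0, 0, -0.22, -0.48, 0, 0, 0, -0.22, -0.48, 0, 0, 0, -0.22, -0.48, 0, 0, 0, -0.22, -0.48, 0, 0, 0, -0.22, -0.48, 0, 0, 0, -0.22, -0.48, 0]}}

```text
t: 8.18
tcp_pos: [0.4328, -0.168, 0.0861]
tool_rot: [-0.0, 1.0, -0.001, 0.002]
force: [-0.2, 1.2, 5.0]
finger_gap: 0.503
gripper_force: 40.0
```

```bash
cat > chk.py <<'E'
from h import *
import sys
s=snap('top'); 
for c in ('top','scene'):
    P=cloud(snap(c))
    for n,(x0,y0) in dict(a=(.6217,.0763),b=(.6156,-.0113),c=(.6101,-.0995),d=(.6042,-.1872)).items():
        m=(np.hypot(P[...,0]-x0,P[...,1]-y0)<.04)&(P[...,2]>.035)&(P[...,2]<.07)
        if m.sum()<50: continue
        q=P[m]; zt=np.percentile(q[:,2],80); t=q[abs(q[:,2]-zt)<.004]
        print(c,n,zt.round(4),'err mm',(1000*(t[:,:2].mean(0)-[x0,y0])).round(1),'mec',(1000*(np.array(cv2.minEnclosingCircle(t[:,:2].astype(np.float32))[0])-[x0,y0])).round(1))
E
python3 chk.py
python3 - <<'E'
from h import *
a=snap('top')['color'];b=snap('scene')['color']
cv2.imwrite('pics/h2.png',np.hstack([cv2.resize(a[90:260,100:330],(400,296)),cv2.resize(b[100:270,110:340],(400,296))]))
E
```

```text
(no output)
```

View pics/h2.png

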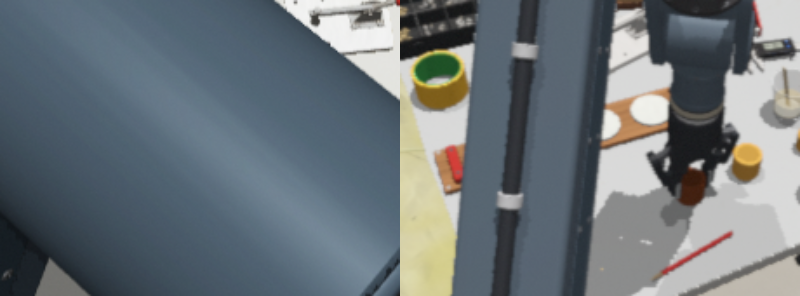

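The arm hides the row from both cameras here. Brown is held at (690,185).

Emit:
{"method": "step_arm", "body": {"moves": [0, 0, 0, 0.2, 0, 0, 0, 0, 0.45, 0, 0, 0.3, 0.25, 0.45, 0, 0, 0.5, 0.42, 0.45, 0, 0, 0.7, 0.6, 0.45, 0, 0, 0.92, 0.78, 0.45, 0, 0, 0.92, 0.78, 0.45, 0, 0, 0.92, 0.78, 0.45, 0]}}

```text
t: 9.43
tcp_pos: [0.6148, -0.0114, 0.1747]
tool_rot: [-0.001, 1.0, -0.0, -0.0]
force: [-1.1, 0.8, -0.7]
finger_gap: 0.497
gripper_force: 41.1
```

```bash
python3 chk.py
```

Emit:
{"method": "step_arm", "body": {"moves": [0, 0, 0, -0.2, 0, 0, 0, 0, -0.3, 0, 0, 0, 0, -0.34, 0, 0, 0, 0, -0.36, 0, 0, 0, 0, -0.37, 0, 0, 0, 0, -0.38, 0, 0, 0, 0, -0.38, 0]}}

```text
t: 10.45
tcp_pos: [0.6162, -0.0117, 0.1002]
tool_rot: [-0.001, 1.0, -0.0, 0.001]
force: [-2.2, -0.7, 7.1]
finger_gap: 0.5
gripper_force: 41.9
```

Emit:
{"method": "step_arm", "body": {"moves": [0.68, 0, 0, 0, 0, 0.68, 0, 0, 0, 0, 0.68, 0, 0, 0, 0, 0.68, 0, 0, 0, 0, 0.68, 0, 0, 0.2, 0, 0.68, 0, 0, 0.41, 0, 1, -0.2, -0.2, 0.41, 0, 1, -0.4, -0.4, 0.41, 0, 1, -0.6, -0.6, 0.41, 0, 1, -0.8, -0.8, 0.41, 0, 1, -0.89, -1, 0.41, 0, 1, -0.89, -1, 0.41, 0]}}

```text
t: 11.95
tcp_pos: [0.4371, -0.2144, 0.1801]
tool_rot: [0.002, 1.0, -0.001, 0.0]
force: [-0.0, 0.9, 0.2]
finger_gap: 1.0
gripper_force: 0.0
```

```bash
python3 chk.py
```

```text
top a 0.0551 err mm [-0.5 -1.1] mec [-0.1 -0.7]
top b 0.0553 err mm [-0.6 -1.1] mec [-0.9 -1.8]
```

Emit:
{"method": "step_arm", "body": {"moves": [1, 0, -0.27, 0, 0, 1, 0, -0.27, -0.25, 0, 1, 0, -0.27, -0.48, 0, 1, 0, -0.27, -0.48, 0, 0, 0, -0.27, -0.48, 0, 0, 0, -0.27, -0.48, 0, 0, 0, -0.27, -0.48, 0, 0, 0, -0.27, -0.48, 0, 0, 0, -0.27, -0.48, 0, 0, 0, -0.27, -0.48, 0]}}

```text
t: 13.35
tcp_pos: [0.4387, -0.266, 0.0861]
tool_rot: [-0.0, 1.0, -0.001, 0.002]
force: [0.3, 2.3, 5.2]
finger_gap: 0.495
gripper_force: 40.5
```

```bash
python3 chk.py
python3 - <<'E'
from h import *
a=snap('top')['color'];b=snap('scene')['color']
cv2.imwrite('pics/h3.png',np.hstack([cv2.resize(a[90:260,100:330],(400,296)),cv2.resize(b[100:270,110:340],(400,296))]))
E
```

```text
scene a 0.0542 err mm [-0.8  0.9] mec [-0.  -0.5]
```

View pics/h3.png

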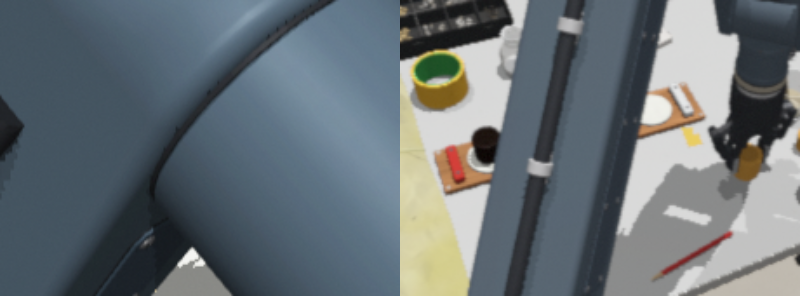

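Dark stands centred on disc_a (485,145) and honey is gripped at (748,160). dark and brown are within 2 mm of centre.

Emit:
{"method": "step_arm", "body": {"moves": [0, 0, 0, 0.2, 0, 0, 0, 0, 0.45, 0, 0, 0.3, 0.28, 0.45, 0, 0, 0.5, 0.47, 0.45, 0, 0, 0.7, 0.67, 0.45, 0, 0, 0.86, 0.83, 0.45, 0, 0, 0.86, 0.83, 0.45, 0, 0, 0.86, 0.83, 0.45, 0]}}

```text
t: 14.6
tcp_pos: [0.6092, -0.0995, 0.1745]
tool_rot: [-0.001, 1.0, -0.0, -0.0]
force: [-0.1, -0.8, -0.6]
finger_gap: 0.499
gripper_force: 41.2
```

Emit:
{"method": "step_arm", "body": {"moves": [0, 0, 0, -0.2, 0, 0, 0, 0, -0.3, 0, 0, 0, 0, -0.34, 0, 0, 0, 0, -0.36, 0, 0, 0, 0, -0.37, 0, 0, 0, 0, -0.38, 0, 0, 0, 0, -0.38, 0]}}

```text
t: 15.48
tcp_pos: [0.6102, -0.0999, 0.1001]
tool_rot: [-0.001, 1.0, -0.001, 0.001]
force: [-2.2, -0.4, 7.6]
finger_gap: 0.504
gripper_force: 42.0
```

Emit:
{"method": "step_arm", "body": {"moves": [0.68, 0, 0, 0, 0, 0.68, 0, 0, 0, 0, 0.68, 0, 0, 0, 0, 0.68, 0, 0, 0, 0, 0.68, 0, 0, 0.2, 0, 0.68, 0, 0, 0.41, 0, 1, -0.3, 0.2, 0.41, 0, 1, -0.5, 0.4, 0.41, 0, 1, -0.7, 0.6, 0.41, 0, 1, -0.88, 0.83, 0.41, 0, 1, -0.88, 0.83, 0.41, 0, 1, -0.88, 0.83, 0.41, 0]}}

```text
t: 16.98
tcp_pos: [0.4348, 0.0663, 0.1802]
tool_rot: [-0.001, 1.0, -0.0, 0.001]
force: [0.1, -0.1, 0.5]
finger_gap: 0.999
gripper_force: 0.0
```

```bash
python3 chk.py
```

```text
top a 0.0552 err mm [-0.5 -1.1] mec [-0.6 -1.2]
top b 0.0552 err mm [-0.9 -1.5] mec [-0.3 -1.8]
top c 0.0555 err mm [-1.6 -1.2] mec [-1.1 -1.2]
scene a 0.0548 err mm [-1.4  5.6] mec [-0.8 -0.1]
scene c 0.054 err mm [-1.7  0.4] mec [-0.6 -0.5]
```

Emit:
{"method": "step_arm", "body": {"moves": [1, 0, 0, -0.25, 0, 1, 0, 0, -0.48, 0, 1, 0, 0, -0.48, 0, 0, 0, 0, -0.48, 0, 0, 0, 0, -0.48, 0, 0, 0, 0, -0.48, 0, 0, 0, 0, -0.48, 0, 0, 0, 0, -0.48, 0, 0, 0, 0, -0.48, 0]}}

```text
t: 18.25
tcp_pos: [0.4348, 0.0662, 0.086]
tool_rot: [-0.001, 1.0, -0.0, 0.002]
force: [-0.5, -0.5, 5.0]
finger_gap: 0.498
gripper_force: 40.3
```

Emit:
{"method": "step_arm", "body": {"moves": [0, 0, 0, 0.2, 0, 0, 0, 0, 0.45, 0, 0, 0, -0.3, 0.45, 0, 0, 0.1, -0.5, 0.45, 0, 0, 0.2, -0.8, 0.45, 0, 0, 0.3, -1, 0.45, 0, 0, 0.4, -1, 0.45, 0]}}

```text
t: 19.12
tcp_pos: [0.5152, -0.1374, 0.176]
tool_rot: [0.002, 1.0, -0.001, 0.002]
force: [0.3, -0.1, -0.8]
finger_gap: 0.5
gripper_force: 41.1
```

Emit:
{"method": "step_arm", "body": {"moves": [0, 0.2, -0.2, 0, 0, 0, 0.45, -0.27, 0, 0, 0, 0.45, -0.27, 0, 0, 0, 0.45, -0.27, 0, 0]}}

```text
t: 19.62
tcp_pos: [0.6029, -0.187, 0.1747]
tool_rot: [-0.001, 1.0, 0.0, -0.0]
force: [0.4, 0.1, -0.8]
finger_gap: 0.498
gripper_force: 41.1
```

Emit:
{"method": "step_arm", "body": {"moves": [0, 0, 0, -0.2, 0, 0, 0, 0, -0.3, 0, 0, 0, 0, -0.34, 0, 0, 0, 0, -0.36, 0, 0, 0, 0, -0.37, 0, 0, 0, 0, -0.38, 0, 0, 0, 0, -0.38, 0]}}

```text
t: 20.5
tcp_pos: [0.6042, -0.1878, 0.1001]
tool_rot: [-0.001, 1.0, -0.0, 0.001]
force: [-2.6, -0.2, 7.5]
finger_gap: 0.498
gripper_force: 41.9
```

Emit:
{"method": "step_arm", "body": {"moves": [0.68, 0, 0, 0, 0, 0.68, 0, 0, 0, 0, 0.68, 0, 0, 0, 0, 0.68, 0, 0, 0, 0, 0.68, 0, 0, 0.2, 0, 0.68, 0, 0, 0.5, 0, 0.68, -0.3, 0.3, 0.8, 0, 0.68, -0.6, 0.6, 0.8, 0, 0.68, -0.9, 0.9, 0.8, 0, 0.68, -0.9, 1, 0.8, 0, 0.68, -0.9, 1, 0.8, 0]}}

```text
t: 21.88
tcp_pos: [0.4208, 0.0144, 0.2581]
tool_rot: [-0.001, 1.0, 0.0, -0.001]
force: [0.4, -1.0, -0.6]
finger_gap: 0.678
gripper_force: 0.0
```

Emit:
{"method": "step_arm", "body": {"moves": [0.68, 0, 0.3, 0, 0, 0.68, 0, 0.6, 0, 0, 0.68, 0, 0.9, 0, 0, 0.68, 0, 1, 0, 0, 0.68, 0, 1, 0, 0, 0.68, 0, 1, 0, 0]}}

```text
t: 22.62
tcp_pos: [0.4236, 0.2117, 0.2578]
tool_rot: [-0.0, 1.0, -0.0, -0.0]
force: [-0.0, -0.2, 0.0]
finger_gap: 0.68
gripper_force: 0.0
```

```bash
python3 chk.py
python3 - <<'E'
from h import *
a=snap('top')['color'];b=snap('scene')['color']
cv2.imwrite('pics/h4.png',np.hstack([cv2.resize(a,(400,300)),cv2.resize(b,(400,300))]))
E
```

```text
top a 0.0551 err mm [-0.9 -1. ] mec [-0.3  0.3]
top b 0.0551 err mm [-1.  -1.2] mec [-0.3 -1.3]
top c 0.0555 err mm [-1.8 -1. ] mec [-1.3 -1.3]
top d 0.0554 err mm [-0.1 -1.1] mec [ 0.2 -1.2]
scene a 0.054 err mm [-1.2  0.8] mec [0.1 0.6]
scene b 0.0541 err mm [-1.5  0.3] mec [-0.5 -0.6]
scene c 0.0541 err mm [-2.   0.2] mec [-1.4  0.2]
scene d 0.0537 err mm [-0.3  0.6] mec [-0.9 -0.6]
```

View pics/h4.png

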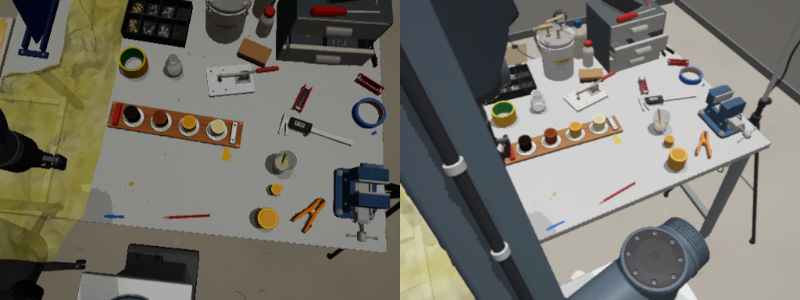

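All four samples stand in order from the red bar: dark (133,115), brown (159,121), honey (188,125), straw (218,129). Each is within about 2 mm of its disc's centre, and the cup hasn't moved.

```bash
python3 -c "
from station import manip; print(manip.sign_off())"
```

```text
the job is handed in; nothing more can be done
None
```

The job is handed in: dark, brown, honey and straw stand in order from the red bar, each measured within about 2 mm of its disc's centre, with the cup untouched, at about 23 s of the 88 s allowed; the sign-off returned no verdict.

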